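# Close the gap in a laundromat's service duct

## Robot

A 7-joint arm with a two-finger parallel gripper is mounted at the origin on the work surface. World frame = base frame: x ahead of the robot, y to its left, z up, the work surface at z = 0. Lengths are in mm, angles in rad, forces in N, time in s.
With the tool pointing down it reaches from about 400 to 875 mm from the base axis. Payload 4.4 kg.
Tool frame: the origin (TCP) lies midway between the tips of the shut fingers; the grasp point (between the pads) lies 19 mm behind it; z points along the fingers, y is the line along which they close (so a half turn about z gives the same grasp; the last joint's range is limited). The gripper opens to 85 mm and grips with 20 to 120 N. Pads are 22 mm wide; open, the fingers measure 114 mm over their backs; the gripper's body (76 mm by 85 mm) begins 54 mm behind the grasp point. The pads swing forward as they close: fully open they stand 13 mm farther back than shut.
Start: joints at [1.084, 0.628, 0.038, 1.517, -0.027, 0.996, -0.02], TCP at [265.547, -593.298, 231.313] pointing down, gripper open.
Joint ranges: [-3.06, 3.06], [-0.37, 2.12], [-1.25, 1.32], [0.18, 2.47], [-1.1, 4.24], [0.23, 1.98], [-2.94, 2.94]. Speed limits (rad/s): [2.57, 2.57, 3.14, 3.14, 3.14, 3.14, 3.14].

## Interface

Orientations are given as [roll, pitch, yaw] about the fixed x, y, z axes, in that order (R = Rz(yaw) Ry(pitch) Rx(roll)).
In Python, from cell import ctrl gives the robot as it stands.
- The arm moves only by the shell command python3 -m crank 'ROWS' [OPENING]. ROWS is JSON, a list that holds one entry, the list of rows, each a list of 4 numbers: the shift along the tool's x, y, z normalised to -1 to 1, where 1 is 2.5 cm, then the turn about the tool's z normalised to -1 to 1, where 1 is 0.08 rad. In form: [[[dx, dy, dz, turn], ...]]. A call has 1 to 12 rows; each row shifts and turns the commanded pose from where the row before left it, along the tool's axes as they then stand; what a row does not reach is not made up. A row lasts 1/12 s, in which the tool goes at most 41.7 mm and 7.16 degrees, less where a joint would pass 70% of its speed; a pose out of reach is approached as far as the arm can. A call with a number of a shift or a turn outside -1 to 1 is refused whole. A call with a gripper value outside its range is refused whole. OPENING is the closure, from -1 (fully open) to 1 (shut), set as the call begins (- or left out, the last holds). The fingers move at their own pace and stop on an object; the grip force is fixed at half the most. Time passes only in rows, so rows that do not move let the fingers close. It gives the time, the measured TCP pose, the force, the opening and the grip force at its end, in the units of the state.
- ctrl.read_state(): the state, without advancing time (a new reading comes with each control period).
- ctrl.get_image(name): name is "scene" or "side" or "wrist"; returns a dict with "img" (420x560x3 uint8, red, green, blue), "intrinsics" (3x3 intrinsics, pixels), "extrinsics" (4x4, takes a point from camera to world coordinates). Camera axes: x right, y up, looking along -z (the intrinsics and any distortion apply to the point x, -y, -z); pixel columns grow to the right and rows downward; lengths in mm; the calibration is good to about 2 mm. A picture is of the moment at which its call begins. There is no depth.
- ctrl.finish_job(): hands the job in; it is judged then, once.
Trained networks look in the newest picture that a camera, given by its name, has taken for a name from the list of things; names that differ only in an ending like _2 or _b are one class to them, and where a whole thing is asked for, a point or a joint stands for the part that bears it (a point fixed in the world has none). Each returns a list of dicts, best first, with "confidence" (0 to 1); they miss things now and then, are a little off and sometimes report something else, mostly with a low value. They report only what shows in the picture. A call takes as long as a camera call. They do not tell look-alikes from the thing itself.
- ctrl.find_in(camera, target): "position" ([row, column] in pixels, amid what is visible of it).
- ctrl.trace(camera, target): "mask" (420x560 bool, what is visible of it) and "position" ([row, column] in pixels, amid what is visible of it).
- ctrl.place_of(camera, target): "position" ([row, column] in pixels: a listed point, or the origin of a listed thing).
The state is a dict: "clock": time; "qpos": joint angles; "qd": joint speeds; "tau": joint torques, N m; "eef_pos": TCP position; "tool_rot": TCP orientation; "force": force on the tool from outside, world axes, zero at the start; "torque": the same for the moment, N m; "width": finger opening in mm; "gripper_force": force on a finger pad.
Only numpy, scipy, OpenCV 4.12 (cv2) and the standard library are available. Lean on these libraries where they do the work, as an engineer would, in place of code of your own. Each camera call takes 0.05 s, during which the arm holds its last target. There are 200 camera calls.

## Task

A customer's detergent bottle has been left standing in the gap of the open service duct. First take it out and set it down gently, upright, on the free part of the grey tray; then bring the loose cover up to the screwed-down cover so that the joint is closed along its whole width, the side edges of the two covers are in line and the cover lies flat on the duct. Do not tip the bottle over, and leave everything else where it is.

Things in the scene. Friction and masses are not known exactly. Their poses are not given: they have to be found in the camera images.
- duct: Fixed sheet-metal duct on the blue worktop: open-topped channel 510 (x) x 200 (y) x 60 mm high, floor 4 mm thick. Its rims are flat flanges 22 mm wide, 60 mm up, 156 mm apart, without side guides. A twin of the loose cover is screwed on at x +75 to +235 mm. Origin: centre of the underside; z up; +x runs from the valve bay to the screwed cover, away from the robot within 13 degrees.
- valve_bay (a point): Middle of the bay at the duct's -x end, at flange height (duct x -170, y 0, z 60 mm). Two copper pipes run along the duct's -y wall (48 to 88 mm off the centre line, up to 38 mm high); their lever valves here are at most 51 mm high. The loose cover has slid over this bay, which stays open when the job is done.
- joint (a point): Middle of the upper edge of the screwed cover's end face, which faces the loose cover (duct x +75 mm), 76 mm above the worktop. Axes as the duct's. The face is 190 mm wide (y -95 to +95 mm) and 16 mm high. With the joint closed the loose cover's origin is at (-80, 0, -16) mm in this frame.
- cover: The loose steel cover: flat plate 160 (x) x 190 (y) x 16 mm, no screws, lying free on the flanges, sliding under a push of 4 to 10 N; askew by up to 7 degrees and 8 mm sideways, with a gap of 112 to 140 mm to the screwed cover. 0.48 to 0.78 kg. Origin: centre of its underside, 60 mm above the worktop; z up; +x towards the screwed cover.
- cover_handle (a point): Centre of the loose cover's handle bar, 46 mm above the cover's underside and over its centre of mass. The bar lies along the cover's y: 116 mm long, 14 mm wide (x), 12 mm thick, on two posts 50 mm either side of the centre, with 24 mm free under it. The screwed cover has the same handle.
- cover_left (a point): Upper corner of the loose cover at its leading end: cover x +80, y +95, z +16 mm.
- cover_right (a point): The other upper corner at its leading end: cover x +80, y -95, z +16 mm.
- bottle: White closed detergent bottle with flat sides, standing upright on the duct's floor (4 mm above the worktop) in the gap between the two covers: body 70 mm (x) x 48 mm (y) and 135 mm high, a shoulder 52 x 42 mm up to 153 mm, round grey cap above, 201 mm high in all. About 0.4 kg (0.26 to 0.52). Origin: centre of its underside; z up; any yaw.
- bottle_cap (a point): Centre of the bottle's round cap (38 mm diameter, 40 mm high, screwed tight), 181 mm above the bottle's underside. Grip here from above, at any yaw.
- tray: Fixed grey plastic tray on the worktop, on the other side of the robot's centre line from the duct (either side): 240 mm (x) x 200 mm (y), rim 22 mm high, walls and floor 4 mm thick. Origin: centre of its underside; z up. The softener bottle and the cup stand on its +x half; the -x half is free, and the middle of the free part is at x -50, y 0 mm.
- softener: Bystander: round white bottle, 56 mm diameter, 165 mm high, on the +x half of the tray. Origin: centre of its underside.
- cup: Bystander: white plastic measuring cup, 64 mm diameter, 60 mm high, on the +x half of the tray. Origin: centre of its underside.
- wrench: Bystander: steel wrench 160 mm long and 8 mm thick lying across the screwed cover, between the joint and its handle, 8 mm or more clear of the joint. Origin: its underside, near its middle.
- carton: Bystander: detergent carton 60 x 105 x 150 mm standing at the left (+y) of the worktop. Origin: centre of its underside.
- carton2: Bystander: detergent carton of the same size at the right (-y) of the worktop. Origin: centre of its underside.
- brush: Bystander: wooden scrubbing brush 140 x 50 x 42 mm lying at the left of the worktop. Origin: centre of its underside.
Not all that is in view belongs to the job. Leave any red look-alike of the bottle alone.

How it is judged (in metres and radians):
On the way, in this order (a step that is already met when the one before it is completed fails the run):
1. the bottle stands upright on the tray, released (x of bottle in the frame of tray between -0.1 and 0.1 m and y of bottle in the frame of tray between -0.085 and 0.085 m and z of bottle in the frame of tray below 0.01 m and angle between bottle's own z axis and vertical below 0.08 rad and linear speed of bottle below 0.02 m/s and contact force between bottle and the fingers below 0.1 N), for 0.2 s.
2. the loose cover lies flat, in line and flush against the screwed cover (x of each of cover_left, cover_right in the frame of joint above -0.003 m and y of cover in the frame of joint between -0.005 and 0.005 m and z of cover_left in the frame of joint between -0.002 and 0.002 m and z of cover_right in the frame of joint between -0.002 and 0.002 m and angle between cover's own z axis and vertical below 0.015 rad and linear speed of cover below 0.01 m/s), for 0.2 s.
At the end, for the whole second after the job is handed in: The bottle stands upright (within 0.08 rad) on the floor of the tray, released and at rest. The loose cover lies flat at the level of the screwed one (within 2 mm), the gap of the joint is nowhere wider than 3 mm, the side edges are in line within 5 mm, and it is at rest (all of step 1 and all of step 2); the robot touches nothing.
It fails at once if the bottle is tipped over (more than 0.6 rad) (angle between bottle's own z axis and vertical above 0.6 rad).
It fails at once if the bottle is let fall by more than about 12 mm (moves faster than 0.5 m/s with no finger on it) (linear speed of bottle above 0.5 m/s and contact force between bottle and the fingers below 0.1 N).
It fails at once if the bottle is rammed onto the tray (over 70 N) (contact force between bottle and tray above 70 N).
It fails at once if another thing (softener, cup, wrench, cartons, brush) is moved by more than 30 mm (distance of any of softener, cup, wrench, carton, carton2, brush from where it was at the start of the episode above 0.03 m).
It also fails if it takes over 64 s, if anything falls off the work surface, if the arm or the gripper's body presses on something with over 40 N, if the wrist force passes 120 N, or if a joint passes its speed limit or range.

## Working session

There is one attempt and no reset: what is moved stays moved. The work goes in short steps, Python scripts to look and compute and a shell command to move; the robot and the scene stay as the last step left them, time stands still between calls to the robot, and variables do not carry over. Pictures are saved under pics/ and viewed, at most 12 in all, crops included, and the job is handed in when it is done.

```bash
ls; mkdir -p pics; cat > h.py <<'E'
import numpy as np, cv2
from scipy.spatial.transform import Rotation as R
from cell import ctrl
def cam(n): return ctrl.get_image(n)
def ray(d,rc):
    K=np.array(d["intrinsics"]);E=np.array(d["extrinsics"])
    p=np.linalg.inv(K)@[rc[1],rc[0],1]
    v=E[:3,:3]@(p*[1,-1,-1]); return E[:3,3],v/np.linalg.norm(v)
def atz(d,rc,z):
    o,v=ray(d,rc); return o+v*(z-o[2])/v[2]
def proj(d,P):
    K=np.array(d["intrinsics"]);E=np.array(d["extrinsics"])
    c=E[:3,:3].T@(np.asarray(P,float)-E[:3,3]); u=K@(c*[1,-1,-1]); return (u[:2]/u[2])[::-1]
def tri(rs):
    A=0;b=0
    for o,v in rs:
        M=np.eye(3)-np.outer(v,v);A=A+M;b=b+M@o
    return np.linalg.solve(A,b)
def save(d,f): cv2.imwrite("pics/"+f,d["img"][...,::-1])
E
python3 - <<'E'
from h import *
s=ctrl.read_state(); print({k:np.round(s[k],3).tolist() for k in s})
for n in("scene","side"):
    d=cam(n);save(d,n+"0.png"); print(n,d.keys(),np.round(d["extrinsics"],2).tolist())
    for t,z in(("bottle_cap",185),("bottle",4),("joint",76),("cover_left",76),("cover_right",76),("cover_handle",106),("valve_bay",60),("duct",0),("tray",0),("softener",4),("cup",4),("wrench",76)):
        for r in ctrl.place_of(n,t)[:3]: print(n,t,np.round(r["position"]),round(r["confidence"],2),np.round(atz(d,r["position"],z)))
E
```

```text
pics
{'clock': 0.0, 'qpos': [1.084, 0.629, 0.038, 1.518, -0.027, 0.996, -0.02], 'qd': [-0.001, -0.001, -0.001, 0.0, -0.0, -0.0, 0.001], 'tau': [0.001, -56.339, 1.226, -19.344, 0.011, 0.01, 0.0], 'eef_pos': [265.291, -592.701, 230.377], 'tool_rot': [-3.14, -0.0, 0.421], 'force': [0.658, 0.157, 0.351], 'torque': [-0.06, 0.045, -0.061], 'gripper_force': 0.0, 'width': 85.88}
scene dict_keys(['img', 'intrinsics', 'extrinsics']) [[0.13, -0.74, 0.66, 1365.8], [0.99, 0.1, -0.09, -93.86], [-0.0, 0.66, 0.75, 987.59], [0.0, 0.0, 0.0, 1.0]]
scene bottle_cap [267. 264.] 0.91 [853. -48. 185.]
scene bottle_cap [183. 336.] 0.6 [601. 194. 185.]
scene bottle [301. 263.] 0.84 [848. -53.   4.]
scene bottle [220. 333.] 0.57 [592. 209.   4.]
scene joint [219. 327.] 0.82 [643. 169.  76.]
scene cover_left [188. 353.] 0.56 [528. 281.  76.]
scene cover_right [191. 296.] 0.66 [515.  95.  76.]
scene cover_handle [167. 322.] 0.57 [446. 193. 106.]
scene valve_bay [209. 412.] 0.71 [625. 448.  60.]
scene duct [219. 324.] 0.84 [579. 180.   0.]
scene duct [191. 296.] 0.65 [444. 113.   0.]
scene tray [234. 198.] 0.93 
[... 584 characters left out ...]
244.] 0.62 [597. 204.   4.]
side joint [251. 236.] 0.93 [651. 167.  76.]
side cover_left [299. 245.] 0.62 [533. 285.  76.]
side cover_right [256. 291.] 0.66 [513.  95.  76.]
side cover_right [164. 375.] 0.6 [ 497. -403.   76.]
side cover_handle [287. 299.] 0.91 [425. 191. 106.]
side valve_bay [307. 307.] 0.77 [391. 207.  60.]
side valve_bay [287. 294.] 0.55 [453. 169.  60.]
side duct [287. 256.] 0.59 [564. 190.   0.]
side tray [199. 327.] 0.92 [ 579. -235.    0.]
side tray [194. 301.] 0.7 [ 663. -207.    0.]
side tray [402. 236.] 0.41 [408. 491.   0.]
side softener [198. 304.] 0.74 [ 643. -190.    4.]
side cup [184. 325.] 0.67 [ 620. -291.    4.]
side wrench [247. 232.] 0.61 [669. 162.  76.]
```

```bash
python3 - <<'E'
import cv2
a=cv2.imread("pics/scene0.png");cv2.imwrite("pics/scene0c.png",cv2.resize(a[100:330,90:450],None,fx=2.2,fy=2.2,interpolation=cv2.INTER_CUBIC))
a=cv2.imread("pics/side0.png");cv2.imwrite("pics/side0c.png",cv2.resize(a[120:400,150:430],None,fx=2.14,fy=2.14,interpolation=cv2.INTER_CUBIC))
E
```

```text
(no output)
```

View pics/scene0c.png

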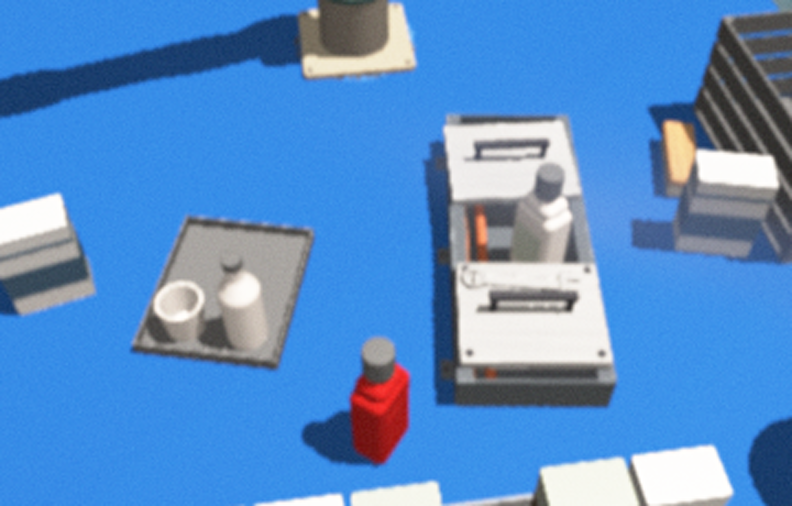

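View pics/side0c.png

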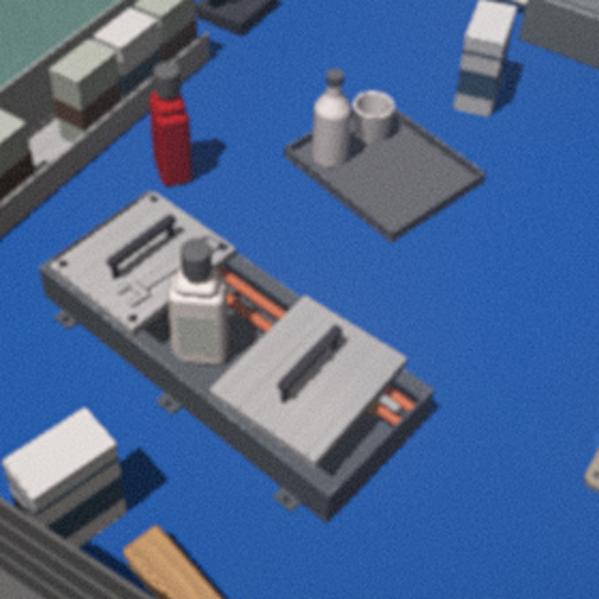

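The candidates for the bottle are:
- The white flat-sided bottle in the duct gap, cap at scene (183,336) and side (240,242).
- The red look-alike, scene (267,264) and side (159,226).
- The round softener, scene (247,205), which stands on the tray.

The white one in the gap is the bottle. The side crop shows it clearly standing between the covers.

```bash
cat >> h.py <<'E'
def best(n,t,near=None,f=None):
    r=(f or ctrl.place_of)(n,t)
    if near is not None: r=[q for q in r if np.hypot(*(np.array(q["position"])-near))<20]
    return np.array(r[0]["position"]) if r else None
def rows(P):
    "tool-frame shift in row units from the present pose to P"
    s=ctrl.read_state(); r=R.from_euler("xyz",s["tool_rot"]); return r.inv().apply(np.array(P)-s["eef_pos"])/25
E
python3 - <<'E'
from h import *
a=cam("scene");b=cam("side")
rs=[ray(a,best("scene","bottle_cap",(183,336))),ray(b,best("side","bottle_cap",(240,242)))]
p=tri(rs);print("cap",p)
cr=cv2.resize(b["img"][205:305,200:300],None,fx=5,fy=5,interpolation=cv2.INTER_CUBIC);cv2.imwrite("pics/crop_bottle.png",cr[...,::-1])
for n,d in(("scene",a),("side",b)):
    for t,z,c in(("tray",22,None),):
        m=max(ctrl.trace(n,t),key=lambda q:q["confidence"]);
        cs,_=cv2.findContours(m["mask"].astype(np.uint8),0,2); c=max(cs,key=cv2.contourArea)[:,0]
        w=np.array([atz(d,(v,u),12)[:2] for u,v in c],np.float32); print(n,t,m["confidence"],cv2.minAreaRect(w))
# screwed cover corners by hand
f=lambda x,y:(100+y/2.2,90+x/2.2)
for q in((457,263),(592,263),(460,367),(612,360),(452,200),(580,195),(445,125),(565,122)): print("sc",q,np.round(atz(a,f(*q),76)))
f=lambda x,y:(120+y/2.14,150+x/2.14)
for q in((42,268),(150,193),(235,248),(130,330),(212,390),(300,297),(407,360),(320,462)): print("sd",q,np.round(atz(b,f(*q),76)))
print(rows([p[0],p[1],231]))
E
```

```text
cap [601.88572794 199.05493342 179.06452807]
scene tray 0.62 ((576.6092529296875, -240.96896362304688), (211.03062438964844, 259.0769348144531), 74.39039611816406)
side tray 0.64 ((577.889892578125, -237.5734405517578), (218.7564697265625, 256.47125244140625), 74.14802551269531)
sc (457, 263) [632.  81.  76.]
sc (592, 263) [658. 264.  76.]
sc (460, 367) [798.  55.  76.]
sc (612, 360) [813. 245.  76.]
sc (452, 200) [514.  95.  76.]
sc (580, 195) [530. 283.  76.]
sc (445, 125) [350. 112.  76.]
sc (565, 122) [369. 303.  76.]
sd (42, 268) [817. 257.  76.]
sd (150, 193) [787.  65.  76.]
sd (235, 248) [627.  83.  76.]
sd (130, 330) [656. 272.  76.]
sd (212, 390) [517. 287.  76.]
sd (300, 297) [508. 105.  76.]
sd (407, 360) [344. 115.  76.]
sd (320, 462) [357. 298.  76.]
[ 2.52252922e+01 -2.34344845e+01  1.37752431e-02]
```

View pics/crop_bottle.png

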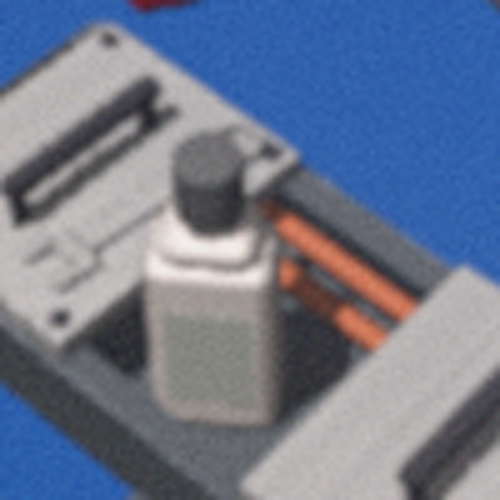

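The close crop confirms it: white flat-sided body, grey cap, in the gap. I'm moving above the cap.

```bash
python3 -m crank '[[[0.9,-0.84,0,0],[0.9,-0.84,0,0],[0.9,-0.84,0,0],[0.9,-0.84,0,0],[0.9,-0.84,0,0],[0.9,-0.84,0,0],[0.9,-0.84,0,0],[0.9,-0.84,0,0],[0.9,-0.84,0,0],[0.9,-0.84,0,0],[0.9,-0.84,0,0],[0.9,-0.84,0,0]]]' -1
python3 -m crank '[[[0.9,-0.84,0,0],[0.9,-0.84,0,0],[0.9,-0.84,0,0],[0.9,-0.84,0,0],[0.9,-0.84,0,0],[0.9,-0.84,0,0],[0.9,-0.84,0,0],[0.9,-0.84,0,0],[0.9,-0.84,0,0],[0.9,-0.84,0,0],[0.5,-0.4,0,0],[0,0,0,0]]]'
python3 - <<'E'
from h import *
s=ctrl.read_state();print(s["eef_pos"],s["tool_rot"],rows([602,199,170]))
d=cam("wrist");save(d,"w1.png");q=ctrl.place_of("wrist","bottle_cap");print([(x["position"],x["confidence"],atz(d,x["position"],185)) for x in q])
print(np.round(d["extrinsics"],2))
E
```

```text
clock: 2.6
eef_pos: [409.5, -251.7, 231.6]
tool_rot: [3.141, -0.0, 0.421]
force: [1.0, -0.7, -0.3]
width: 85.6
gripper_force: 0.0
clock: 3.6
eef_pos: [537.6, 50.0, 231.4]
tool_rot: [-3.14, -0.003, 0.427]
force: [0.4, 0.4, 0.4]
width: 85.3
gripper_force: 0.0
[537.62385036  50.03800168 231.43205766] [-3.13977860e+00 -3.11168225e-03  4.27312142e-01] [ 4.80518566 -4.35105274  2.48014357]
[([28.0, 55.6], 0.88, array([593.96208514, 206.39926552, 185.        ]))]
[[ 4.2000e-01  8.7000e-01  2.6000e-01  6.0438e+02]
 [-9.1000e-01  4.0000e-01  1.2000e-01  8.0740e+01]
 [-0.0000e+00 -2.9000e-01  9.6000e-01  3.7323e+02]
 [ 0.0000e+00  0.0000e+00  0.0000e+00  1.0000e+00]]
```

```bash
python3 -m crank '[[[0.8,-0.7,0,0],[0.8,-0.7,0,0],[0.8,-0.7,0,0],[0.8,-0.7,0,0],[0.8,-0.7,0,0],[0.8,-0.85,0,0],[0,0,0,0]]]'
python3 - <<'E'
from h import *
d=cam("wrist");save(d,"w2.png");q=ctrl.place_of("wrist","bottle_cap");print([(x["position"],x["confidence"],atz(d,x["position"],185)) for x in q])
a=cam("scene");b=cam("side");rs=[ray(d,q[0]["position"])] if q else []
for n,k,o in(("scene",a,(183,336)),("side",b,(240,242))):
    p=best(n,"bottle_cap",o); print(n,p)
    if p is not None: rs.append(ray(k,p))
print(tri(rs)); print(rows([602,199,170]),ctrl.read_state()["eef_pos"])
E
```

```text
clock: 4.28
eef_pos: [601.9, 198.6, 231.2]
tool_rot: [-3.138, -0.003, 0.425]
force: [0.0, 1.5, -0.0]
width: 85.4
gripper_force: 0.0
[([244.2, 272.6], 0.64, array([594.9775586 , 204.44644082, 185.        ]))]
scene [182.1 337.2]
side [240.7 237.9]
[599.99100492 204.12628813 186.40880594]
[ 0.1726017  -0.29430163  2.45784947] [601.05305253 190.6065836  231.45768352]
```

View pics/w2.png

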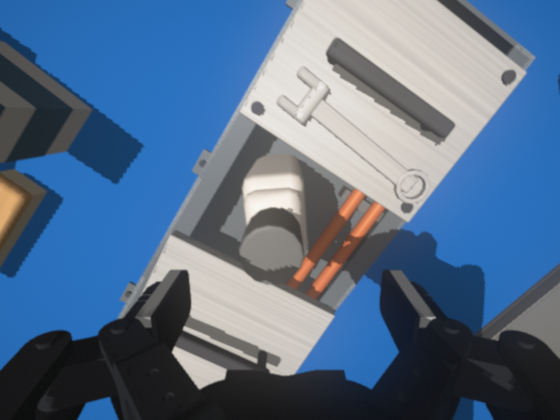

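The wrist view shows the bottle's cap at about (244,272), the fingers at columns 180 and 390, the wrench on the screwed cover and the pipes in the gap. I'll check the pose reading, then go on.

```bash
python3 -m crank '[[[0,0,0,0],[0,0,0,0]]]'; python3 - <<'E'
from h import *
for i in range(4):
    d=cam("wrist");q=ctrl.place_of("wrist","bottle_cap");s=ctrl.read_state()
    print(np.round(s["eef_pos"],1),np.round(s["qd"],3),[(x["position"],np.round(atz(d,x["position"],185),1)) for x in q])
    T=np.array(s["eef_pos"]);E=d["extrinsics"];print(np.round(proj(d,[598,203,185])), "tcp pix",np.round(proj(d,T)))
E
```

```text
clock: 4.75
eef_pos: [601.2, 192.0, 231.6]
tool_rot: [3.141, -0.0, 0.419]
force: [-0.5, 0.0, 0.2]
width: 85.6
gripper_force: 0.0
[601.1 192.5 231.5] [-0.005  0.003 -0.003 -0.004 -0.001  0.001 -0.001] [([238.8, 262.8], array([594.9, 204.6, 185. ])), ([136.1, 350.5], array([672.3, 183.6, 185. ]))]
[235. 267.] tcp pix [273. 285.]
[601.1 192.9 231.4] [-0.003  0.001  0.001 -0.003  0.    -0.001 -0.002] [([236.9, 261.8], array([595.8, 206.2, 185. ]))]
[236. 268.] tcp pix [273. 285.]
[601.1 193.1 231.4] [-0.002  0.001 -0.001 -0.001 -0.    -0.001  0.001] [([238.4, 262.1], array([595., 206., 185.]))]
[236. 269.] tcp pix [273. 285.]
[601.1 193.2 231.3] [-0.001  0.001 -0.    -0.001  0.     0.     0.   ] [([240.2, 262.6], array([594. , 205.5, 185. ]))]
[236. 269.] tcp pix [273. 286.]
```

```bash
python3 -m crank '[[[0.03,-0.47,0,0],[0,0,0,0],[0,0,0.4,0],[0,0,0.5,0],[0,0,0.5,0],[0,0,0.5,0],[0,0,0.4,0],[0,0,0.2,0],[0,0,0,0],[0,0,0,0],[0,0,0,0]]]'
python3 - <<'E'
from h import *
d=cam("wrist");save(d,"w3.png");s=ctrl.read_state();print(s["eef_pos"])
q=ctrl.place_of("wrist","bottle_cap");print([(x["position"],np.round(atz(d,x["position"],185),1)) for x in q])
E
```

```text
clock: 6.07
eef_pos: [597.5, 204.4, 169.4]
tool_rot: [3.142, -0.001, 0.421]
force: [-0.3, 0.7, 0.5]
width: 85.3
gripper_force: 0.0
[597.51804622 204.35749319 169.55767088]
[([291.2, 281.8], array([596.3, 205.7, 185. ]))]
```

View pics/w3.png

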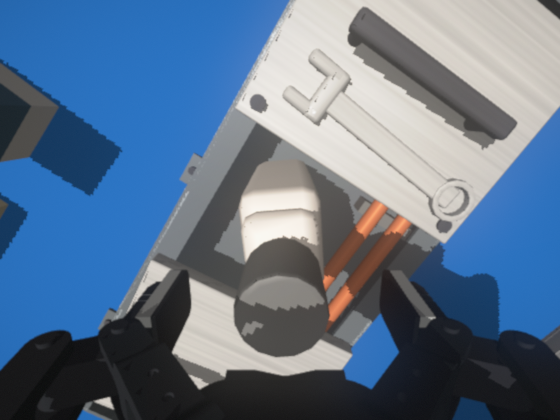

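The cap sits centred between the fingers, at about (315,282) for its top. I'll close on it, then lift.

```bash
python3 -m crank '[[[0,0,0,0],[0,0,0,0],[0,0,0,0],[0,0,0,0],[0,0,0,0],[0,0,0,0],[0,0,0,0],[0,0,0,0],[0,0,0,0],[0,0,0,0]]]' 1
python3 -m crank '[[[0,0,-0.2,0],[0,0,-0.4,0],[0,0,-0.5,0],[0,0,-0.5,0],[0,0,-0.5,0],[0,0,-0.5,0],[0,0,-0.5,0],[0,0,-0.5,0],[0,0,-0.4,0],[0,0,-0.2,0],[0,0,0,0],[0,0,0,0]]]'
python3 - <<'E'
from h import *
print(rows([534,-218.5,0]))
for n in("scene","side"):
    d=cam(n)
    for t,z in(("tray",0),("softener",4),("cup",4)):
        for r in ctrl.place_of(n,t)[:1]: print(n,t,round(r["confidence"],2),np.round(atz(d,r["position"],z)))
save(d,"s4.png")
E
```

```text
clock: 7.0
eef_pos: [597.2, 204.6, 169.3]
tool_rot: [-3.141, -0.001, 0.421]
force: [-0.5, 0.7, 4.9]
width: 36.8
gripper_force: 60.3
clock: 8.0
eef_pos: [596.7, 203.9, 273.5]
tool_rot: [3.141, 0.001, 0.421]
force: [0.2, -0.1, -4.4]
width: 37.0
gripper_force: 60.3
[-9.1834702  14.39743765 10.94865607]
scene tray 0.77 [ 592. -243.    0.]
scene softener 0.65 [ 651. -200.    4.]
scene cup 0.68 [ 629. -307.    4.]
side tray 0.75 [ 573. -243.    0.]
side softener 0.62 [ 664. -206.    4.]
side cup 0.72 [ 627. -304.    4.]
```

View pics/s4.png

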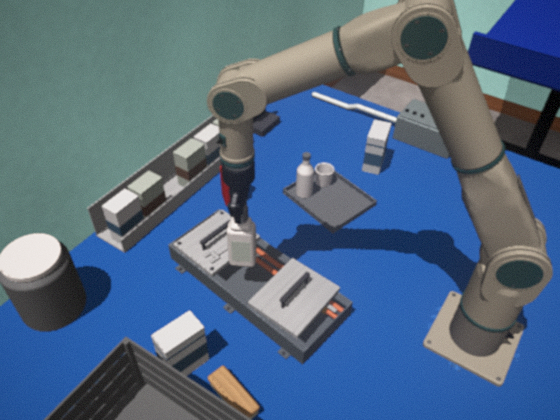

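Bottle is held and its underside is about 108 mm up, clear of the covers. I'm carrying it to the tray.

```bash
python3 -m crank '[[[-0.13,0.2,0,0],[-0.26,0.4,0,0],[-0.39,0.6,0,0],[-0.52,0.8,0,0],[-0.52,0.8,0,0],[-0.52,0.8,0,0],[-0.52,0.8,0,0],[-0.52,0.8,0,0],[-0.52,0.8,0,0],[-0.52,0.8,0,0],[-0.52,0.8,0,0]]]'
python3 -m crank '[[[-0.52,0.8,0,0],[-0.52,0.8,0,0],[-0.52,0.8,0,0],[-0.52,0.8,0,0],[-0.52,0.8,0,0],[-0.52,0.8,0,0],[-0.52,0.8,0,0],[-0.39,0.6,0,0],[-0.26,0.4,0,0],[-0.13,0.2,0,0],[0,0,0,0],[0,0,0,0]]]'
python3 - <<'E'
from h import *
d=cam("scene");b=cam("side");s=ctrl.read_state();print(s["eef_pos"],s["width"])
P=np.array(s["eef_pos"]);P[2]=4
for n,k in(("scene",d),("side",b)):
    print(n,"foot pix",proj(k,P))
    im=k["img"].copy();u=proj(k,P)[::-1];cv2.drawMarker(im,tuple(int(x) for x in u),(255,0,0),0,8);c=im[140:300,90:330] if n=="scene" else im[100:260,240:480]
    globals()[n]=cv2.resize(c,None,fx=2.4,fy=1.8*2.4/1.8)
    m=ctrl.trace(n,"tray")[0]["mask"];cs,_=cv2.findContours(m.astype(np.uint8),0,2);c=max(cs,key=cv2.contourArea)[:,0]
    print(np.round([atz(k,(v,w),15)[:2] for w,v in (c[c[:,0].argmin()],c[c[:,1].argmin()],c[c[:,0].argmax()],c[c[:,1].argmax()])]))
cv2.imwrite("pics/t5.png",np.vstack([scene,side])[:, :,::-1][::1])
E
python3 -c "
import cv2;a=cv2.imread('pics/t5.png');h=a.shape[0]//2;cv2.imwrite('pics/t5b.png',cv2.resize(cv2.hconcat([a[:h],a[h:]]),None,fx=.69,fy=.69))"
```

```text
clock: 9.32
eef_pos: [561.0, -22.4, 274.1]
tool_rot: [3.141, 0.0, 0.42]
force: [0.0, -0.7, -3.4]
width: 36.7
gripper_force: 60.5
clock: 10.32
eef_pos: [530.5, -219.2, 273.8]
tool_rot: [-3.141, -0.001, 0.421]
force: [0.7, 0.5, -3.0]
width: 37.2
gripper_force: 60.5
[ 530.86551076 -218.19691751  273.80353803] 36.74225765902261
scene foot pix [219.40839208 200.72221027]
[[ 655. -369.]
 [ 433. -305.]
 [ 514. -114.]
 [ 726. -184.]]
side foot pix [207.11182488 337.48683451]
[[ 716. -175.]
 [ 660. -282.]
 [ 433. -284.]
 [ 484.  -98.]]
```

View pics/t5b.png

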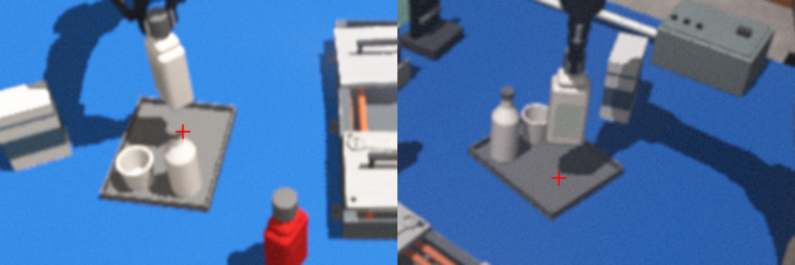

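The red mark, the bottle's foot position, is inside the free half of the tray in both views: scene (219,201), side (207,337). I'm lowering it.

```bash
python3 -m crank '[[[0,0,0.3,0],[0,0,0.5,0],[0,0,0.5,0],[0,0,0.5,0],[0,0,0.5,0],[0,0,0.5,0],[0,0,0.5,0],[0,0,0.4,0],[0,0,0.2,0],[0,0,0.1,0],[0,0,0.08,0],[0,0,0,0]]]'
python3 -m crank '[[[0,0,0.03,0],[0,0,0.03,0],[0,0,0.02,0],[0,0,0,0],[0,0,0,0]]]'
```

```text
clock: 11.52
eef_pos: [530.6, -220.0, 171.8]
tool_rot: [3.141, -0.0, 0.421]
force: [-0.1, 0.0, -2.5]
width: 36.5
gripper_force: 60.6
clock: 11.93
eef_pos: [530.5, -220.1, 170.0]
tool_rot: [3.141, -0.0, 0.421]
force: [-0.7, 0.1, -4.0]
width: 36.7
gripper_force: 60.6
```

```bash
python3 -m crank '[[[0,0,0.03,0],[0,0,0.03,0],[0,0,0,0],[0,0,0,0]]]'
```

```text
clock: 12.27
eef_pos: [530.8, -220.1, 169.2]
tool_rot: [3.141, -0.001, 0.421]
force: [-2.3, 1.6, 6.2]
width: 36.5
gripper_force: 61.3
```

Contact shows as +6 N, so the bottle is down. Opening and rising.

```bash
python3 -m crank '[[[0,0,0,0],[0,0,0,0],[0,0,0,0],[0,0,0,0],[0,0,0,0],[0,0,0,0],[0,0,0,0]]]' -1
python3 -m crank '[[[0,0,-0.2,0],[0,0,-0.5,0],[0,0,-0.6,0],[0,0,-0.6,0],[0,0,-0.6,0],[0,0,-0.6,0],[0,0,-0.4,0],[0,0,-0.2,0],[0,0,0,0]]]'
python3 - <<'E'
from h import *
P={}
for n in("scene","side"):
    d=cam(n)
    for t,z in(("bottle",4),("bottle_cap",185),("cover_handle",106),("cover_left",76),("cover_right",76),("joint",76)):
        for r in ctrl.place_of(n,t)[:3]: print(n,t,round(r["confidence"],2),np.round(r["position"]),np.round(atz(d,r["position"],z)))
E
```

```text
clock: 12.85
eef_pos: [530.4, -220.1, 168.2]
tool_rot: [-3.142, 0.0, 0.421]
force: [-0.4, 0.2, 0.4]
width: 85.2
gripper_force: 0.0
clock: 13.6
eef_pos: [531.0, -220.3, 262.0]
tool_rot: [3.14, -0.002, 0.421]
force: [-1.4, 0.1, -0.5]
width: 85.4
gripper_force: 0.0
scene bottle 0.68 [220. 204.] [ 534. -208.    4.]
scene bottle 0.65 [298. 262.] [839. -53.   4.]
scene bottle_cap 0.85 [183. 190.] [ 541. -225.  185.]
scene bottle_cap 0.6 [263. 260.] [842. -54. 185.]
scene bottle_cap 0.2 [251. 204.] [ 788. -188.  185.]
scene cover_handle 0.6 [168. 326.] [451. 205. 106.]
scene cover_left 0.45 [220. 324.] [646. 160.  76.]
scene cover_left 0.41 [227. 112.] [ 584. -470.   76.]
scene cover_right 0.64 [189. 296.] [505.  97.  76.]
scene joint 0.81 [218. 328.] [640. 171.  76.]
side bottle 0.85 [204. 229.] [828. -27.   4.]
side bottle 0.65 [204. 338.] [ 538. -233.    4.]
side bottle_cap 0.72 [162. 340.] [ 544. -225.  185.]
side bottle_cap 0.58 [157. 227.] [840. -47. 185.]
side bottle_cap 0.52 [246. 230.] [610. 236. 185.]
side cover_handle 0.81 [284. 296.] [437. 189. 106.]
side cover_left 0.82 [304. 248.] [517. 293.  76.]
side cover_right 0.7 [255. 290.] [516.  94.  76.]
side joint 0.91 [252. 236.] [645. 171.  76.]
```

```bash
python3 -m crank '[[[0.1,-0.44,0,0],[0.18,-0.84,0,0],[0.18,-0.84,0,0],[0.18,-0.84,0,0],[0.18,-0.84,0,0],[0.18,-0.84,0,0],[0.18,-0.84,0,0],[0.18,-0.84,0,0],[0.18,-0.84,0,0],[0.18,-0.84,0,0],[0.18,-0.84,0,0],[0.18,-0.84,0,0]]]'
python3 -m crank '[[[0.18,-0.84,0,0],[0.18,-0.84,0,0],[0.18,-0.84,0,0],[0.18,-0.84,0,0],[0.18,-0.84,0,0],[0.18,-0.84,0,0],[0.18,-0.84,0,0],[0.18,-0.84,0,0],[0.1,-0.4,0,0],[0,0,0,0]]]'
python3 -m crank '[[[0,0,0,-1],[0,0,0,-1],[0,0,0,-1],[0,0,0,-1],[0,0,0,-1],[0,0,0,-1],[0,0,0,-1],[0,0,0,-1],[0,0,0,-1],[0,0,0,-1],[0,0,0,-1],[0,0,0,-1]]]'
python3 -m crank '[[[0,0,0,-1],[0,0,0,-0.3],[0,0,0,0],[0,0,0,0]]]'
python3 - <<'E'
from h import *
d=cam("wrist");save(d,"w6.png");s=ctrl.read_state();print(s["eef_pos"],s["tool_rot"],s["qpos"])
for t,z in(("cover_handle",106),("cover_left",76),("cover_right",76),("joint",76)):
    for r in ctrl.place_of("wrist",t)[:3]: print(t,round(r["confidence"],2),np.round(r["position"]),np.round(atz(d,r["position"],z)))
E
```

```text
clock: 15.3
eef_pos: [478.2, 23.9, 261.0]
tool_rot: [-3.141, -0.0, 0.421]
force: [0.5, 0.2, 0.7]
width: 85.1
gripper_force: 0.0
clock: 16.13
eef_pos: [440.4, 203.3, 260.9]
tool_rot: [-3.14, -0.001, 0.426]
force: [0.4, -0.5, -0.0]
width: 85.3
gripper_force: 0.0
clock: 17.13
eef_pos: [441.7, 198.5, 260.8]
tool_rot: [3.141, 0.001, 1.383]
force: [-0.5, 0.7, -0.1]
width: 85.6
gripper_force: 0.0
clock: 17.47
eef_pos: [441.6, 199.4, 260.8]
tool_rot: [3.142, 0.0, 1.482]
force: [0.3, 0.4, -0.7]
width: 85.4
gripper_force: 0.0
[441.60660447 199.61166239 260.81429584] [3.14150488e+00 4.01251098e-04 1.48228912e+00] [-0.23400775  0.37048786 -0.33792971  1.92061788  0.15739478  0.87600932
 -0.74034725]
cover_handle 0.62 [200. 276.] [432. 196. 106.]
cover_left 0.87 [ 90. 360.] [519. 288.  76.]
cover_right 0.58 [277. 348.] [502.  93.  76.]
joint 0.67 [200. 480.] [641. 170.  76.]
```

View pics/w6.png

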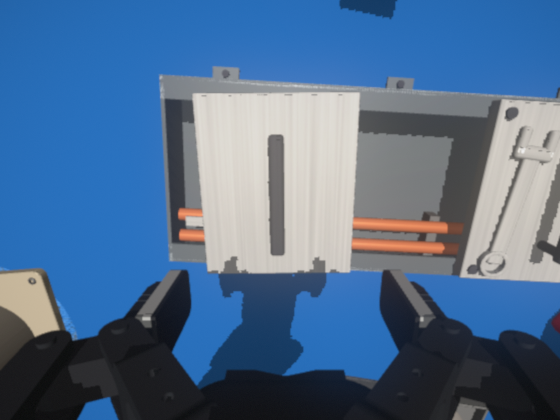

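The wrist view shows:
- **Loose cover:** corners at about (94,194), (93,359), (272,351) and (272,207).
- **Handle:** column 276, rows 135-255.
- **Joint edge:** from (101,497) to (276,460).

I'll fit these to get poses.

```bash
cat >> h.py <<'E'
def plane_quad(d,z,lo=120):
    "lines fitted to bright (cover) edges in plane z -> list of minAreaRect-like data"
    g=d["img"].min(axis=2); m=((g>lo)*255).astype(np.uint8); m=cv2.morphologyEx(m,cv2.MORPH_CLOSE,np.ones((9,9)))
    m=cv2.morphologyEx(m,cv2.MORPH_OPEN,np.ones((7,7)))
    cs,_=cv2.findContours(m,0,cv2.CHAIN_APPROX_NONE); out=[]
    for c in cs:
        if cv2.contourArea(c)<4000: continue
        out.append((c[:,0],np.array([atz(d,(v,u),z)[:2] for u,v in c[:,0]])))
    return out
def edge(w,a,b,tol=6,trim=.15):
    "refine segment a-b (world xy) with contour points near it"
    a,b=np.array(a,float),np.array(b,float);L=np.linalg.norm(b-a);t=(b-a)/L;n=np.array([-t[1],t[0]])
    s=(w-a)@t;e=(w-a)@n;k=(abs(e)<tol)&(s>trim*L)&(s<(1-trim)*L)
    if k.sum()<10: return None
    vx,vy,x,y=cv2.fitLine(w[k].astype(np.float32),cv2.DIST_HUBER,0,.01,.01).ravel()
    return np.degrees(np.arctan2(vy,vx)),(x,y),int(k.sum())
E
python3 - <<'E'
from h import *
d=cam("wrist")
Q={"trailL":(94,194),"leadL":(93,359),"leadR":(272,351),"trailR":(272,207),"jL":(101,497),"jR":(276,460)}
W={k:atz(d,v,76)[:2] for k,v in Q.items()}
for k in W: print(k,np.round(W[k],1))
C=plane_quad(d,76)
for c,w in C: print(len(c),c.min(0),c.max(0),cv2.minAreaRect(w.astype(np.float32)))
w=np.vstack([w for c,w in C])
for a,b in(("trailL","leadL"),("leadL","leadR"),("leadR","trailR"),("trailR","trailL"),("jL","jR")): print(a,b,edge(w,W[a],W[b]))
print("handle",[np.round(atz(d,q,z),1) for q,z in(((135,277),112),((255,277),112),((195,276),112))])
print("flange corners",[np.round(atz(d,q,60),1) for q in((76,162),(260,170),(90,480))])
E
```

```text
trailL [363.  299.3]
leadL [518.3 286.8]
leadR [505.8 100. ]
trailR [346.2 113.8]
jL [648.8 268.4]
jR [627.1  84.6]
564 [461 100] [559 283] ((695.1395874023438, 167.5611572265625), (190.58399963378906, 114.09220123291016), 82.14505004882812)
1454 [161  68] [473 274] ((469.123779296875, 203.94529724121094), (209.4317626953125, 297.0187072753906), 82.35885620117188)
trailL leadL None
leadL leadR (np.float32(85.62055), (np.float32(510.39783), np.float32(169.12477)), 51)
leadR trailR (np.float32(-2.8546453), (np.float32(429.38544), np.float32(106.56962)), 90)
trailR trailL (np.float32(84.01758), (np.float32(349.2661), np.float32(157.30678)), 25)
jL jR (np.float32(81.83015), (np.float32(640.1172), np.float32(178.36848)), 122)
handle [array([438.6, 257.2, 112. ]), array([428.1, 143.9, 112. ]), array([432.7, 203.8, 112. ])]
flange corners [array([330.6, 319.5,  60. ]), array([301.1, 124.8,  60. ]), array([640.9, 279.9,  60. ])]
```

```bash
python3 -m crank '[[[0,-0.33,0.3,0],[0,0,0.8,0],[0,0,0.9,0],[0,0,0.9,0],[0,0,0.9,0],[0,0,0.9,0],[0,0,0.8,0],[0,0,0.6,0],[0,0,0.5,0],[0,0,0.3,0],[0,0,0,0],[0,0,0,0]]]' -1
python3 - <<'E'
from h import *
d=cam("wrist");save(d,"w7.png");s=ctrl.read_state();print(s["eef_pos"],s["tool_rot"])
for r in ctrl.place_of("wrist","cover_handle")[:2]: print(r["confidence"],r["position"],atz(d,r["position"],106))
E
```

```text
clock: 18.77
eef_pos: [433.3, 201.2, 88.4]
tool_rot: [-3.141, 0.0, 1.485]
force: [0.6, -0.5, -0.1]
width: 85.6
gripper_force: 0.0
[433.63817121 201.29909597  88.79247401] [ 3.14085572e+00 -4.57234311e-04  1.48483287e+00]
0.93 [299.3, 285.1] [432.29110218 198.67847559 106.        ]
0.68 [68.0, 466.5] [503.54460085 285.35693375 106.        ]
```

Aligned with the handle. I'll close on it.

```bash
python3 -m crank '[[[0,0,0,0],[0,0,0,0],[0,0,0,0],[0,0,0,0],[0,0,0,0],[0,0,0,0],[0,0,0,0],[0,0,0,0],[0,0,0,0],[0,0,0,0],[0,0,0,0],[0,0,0,0]]]' 1
python3 - <<'E'
from h import *
s=ctrl.read_state();print(s["eef_pos"],s["tool_rot"],s["force"],s["torque"],s["width"])
E
```

```text
clock: 19.87
eef_pos: [433.5, 201.0, 88.6]
tool_rot: [3.141, -0.0, 1.485]
force: [-0.2, -1.2, 5.6]
width: 12.8
gripper_force: 59.0
[433.4692764  201.03270882  88.59683632] [ 3.14107149e+00 -1.09736176e-04  1.48490944e+00] [-0.19141491 -1.20215357  5.62921268] [-0.18303862  0.03612052  0.10808223] 12.754818674890158
```

```bash
python3 -m crank '[[[0,0,-0.02,0.12],[0,0,0,0.2],[0,0,0,0.2],[0,0,0,0.2],[0,0,0,0],[0,0,0,0]]]'
python3 -m crank '[[[0.01,0.2,0,0],[0.02,0.4,0,0],[0.02,0.5,0,0],[0.02,0.5,0,0],[0.02,0.5,0,0],[0.02,0.5,0,0],[0.02,0.5,0,0],[0.02,0.5,0,0],[0.02,0.4,0,0],[0.01,0.3,0,0],[0,0.14,0,0],[0,0,0,0]]]'
python3 - <<'E'
from h import *
cam("wrist");cam("wrist");d=cam("wrist");save(d,"w8.png");s=ctrl.read_state();print(s["eef_pos"],s["tool_rot"],s["force"],s["torque"],s["width"])
E
```

```text
clock: 20.37
eef_pos: [433.2, 201.0, 88.6]
tool_rot: [-3.141, 0.0, 1.427]
force: [0.1, 0.2, -3.0]
width: 12.7
gripper_force: 58.7
clock: 21.37
eef_pos: [544.5, 189.2, 88.7]
tool_rot: [3.141, -0.0, 1.426]
force: [0.0, -0.3, -2.1]
width: 12.6
gripper_force: 58.9
[544.27819868 189.24897115  88.66767334] [ 3.14049052e+00 -7.58485743e-05  1.42693441e+00] [ 1.17942038 -0.68132537 -3.2766019 ] [-0.11001022 -0.30120861  0.02915787] 12.524040755820058
```

View pics/w8.png

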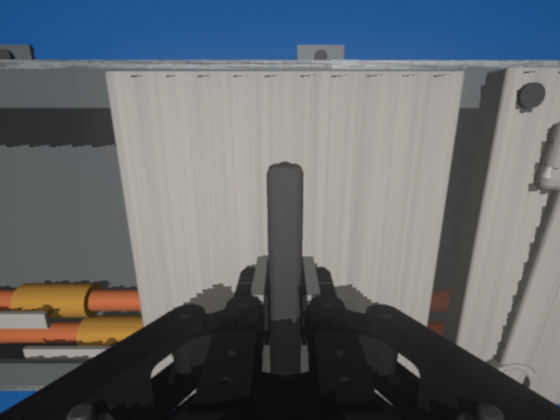

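The wrist view shows the loose cover's leading edge from (72,463) to about (330,430). The screwed cover's edge starts at (68,508), and the +y side edges lie near row 72 and row 68. I'll measure these precisely.

```bash
python3 - <<'E'
from h import *
d=cam("wrist"); g=cv2.GaussianBlur(cv2.cvtColor(d["img"],cv2.COLOR_RGB2GRAY),(3,3),0).astype(int)
for r in(85,110,140,180,220,260,300): print(r,[(c,g[r,c]) for c in range(416,516,4)])
print("cols")
for c in(200,300,400,440,455,508,515,520,525,545,555): print(c,[(r,g[r,c]) for r in range(56,84,2)])
E
```

```text
85 [(416, np.int64(159)), (420, np.int64(160)), (424, np.int64(162)), (428, np.int64(156)), (432, np.int64(160)), (436, np.int64(160)), (440, np.int64(160)), (444, np.int64(162)), (448, np.int64(162)), (452, np.int64(163)), (456, np.int64(162)), (460, np.int64(157)), (464, np.int64(108)), (468, np.int64(106)), (472, np.int64(105)), (476, np.int64(104)), (480, np.int64(103)), (484, np.int64(78)), (488, np.int64(60)), (492, np.int64(60)), (496, np.int64(61)), (500, np.int64(60)), (504, np.int64(109)), (508, np.int64(151)), (512, np.int64(154))]
110 [(416, np.int64(161)), (420, np.int64(165)), (424, np.int64(160)), (428, np.int64(162)), (432, np.int64(164)), (436, np.int64(162)), (440, np.int64(164)), (444, np.int64(165)), (448, np.int64(165)), (452, np.int64(164)), (456, np.int64(160)), (460, np.int64(74)), (464, np.int64(65)), (468, np.int64(64)), (472, np.int64(62)), (476, np.int64(62)), (480, np.int64(61)), (484, np.int64(62)), (488, np.int64(62)), (492, np.int64(64)), (496, np.int64(62)), (500, np.int64(124)), (504, np.int64(154)), (508, np.int64(159)), (512, np.int64(165))]
140 [(
[... 5298 characters left out ...]
, (74, np.int64(151)), (76, np.int64(159)), (78, np.int64(159)), (80, np.int64(160)), (82, np.int64(158))]
545 [(56, np.int64(77)), (58, np.int64(79)), (60, np.int64(106)), (62, np.int64(111)), (64, np.int64(119)), (66, np.int64(135)), (68, np.int64(140)), (70, np.int64(151)), (72, np.int64(152)), (74, np.int64(152)), (76, np.int64(153)), (78, np.int64(153)), (80, np.int64(154)), (82, np.int64(155))]
555 [(56, np.int64(76)), (58, np.int64(78)), (60, np.int64(101)), (62, np.int64(116)), (64, np.int64(117)), (66, np.int64(132)), (68, np.int64(148)), (70, np.int64(155)), (72, np.int64(155)), (74, np.int64(155)), (76, np.int64(155)), (78, np.int64(154)), (80, np.int64(154)), (82, np.int64(154))]
```

```bash
python3 - <<'E'
from h import *
d=cam("wrist"); r=[85,110,140,180,220,260,300]
fit=lambda pts:cv2.fitLine(np.float32(pts),cv2.DIST_L2,0,.01,.01).ravel()
L=np.array([atz(d,q,76)[:2] for q in zip(r,[463.7,458.2,454,448.5,442,436.6,430])]);S=np.array([atz(d,q,76)[:2] for q in zip(r,[504.3,499.4,494,486.5,479,471.5,464.5])])
for n,p in(("loose",L),("screw",S)): f=fit(p);print(n,np.degrees(np.arctan2(f[1],f[0])),f[2:],p[0],p[-1])
T=np.array([atz(d,(70.5,c),76)[:2] for c in(200,300,400,455)]);f=fit(T);print("loose top",np.degrees(np.arctan2(f[1],f[0])),T[-1],T[0])
for rr in(65.5,68.5):
    for c in(515,545): print("screw top",rr,atz(d,(rr,c),76)[:2])
ty=np.radians(-8.2);X=np.array([np.cos(ty),np.sin(ty)]);Y=np.array([-X[1],X[0]])
print("gap",(S-L)@X)
for rr in(65.5,68.5): print("lat",(T[-1]-atz(d,(rr,515),76)[:2])@Y)
print(np.round(proj(d,[544,189,106])))
# crop of the +y corner region enlarged
im=d["img"][45:125,420:560];cv2.imwrite("pics/c9.png",cv2.resize(im,None,fx=5,fy=5,interpolation=cv2.INTER_CUBIC)[...,::-1])
E
```

```text
loose 81.68311 [626.6991  216.75342] [634.00578247 263.85996526] [617.8286443  156.45338532]
screw 81.77169 [644.93164 214.12291] [651.82721319 261.29498417] [636.32314476 153.77688235]
loose top -8.187714 [630.13064162 270.40356667] [519.65909114 286.2986082 ]
screw top 65.5 [656.02229513 268.70925144]
screw top 65.5 [668.98140113 266.84483889]
screw top 68.5 [656.09853567 267.48166877]
screw top 68.5 [669.09000294 265.61248638]
gap [18.00506904 18.6644361  18.60145544 18.31924658 18.51592365 18.15598611
 18.68716372]
lat -2.01590599027984
lat -0.8117479478646478
[294. 287.]
```

View pics/c9.png

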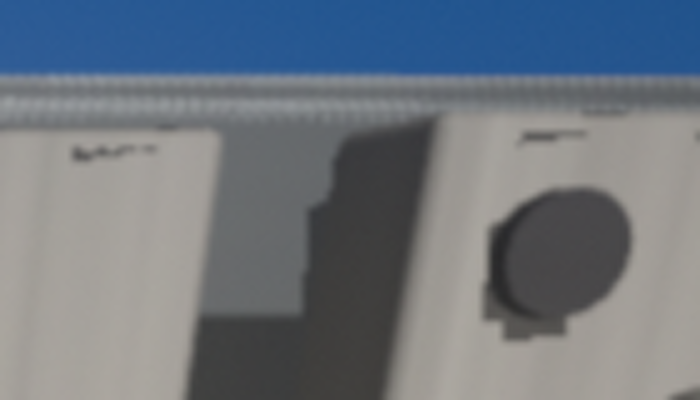

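The crop shows the loose top edge at row 70.4 and the screwed one at row 67.4. The cover is therefore 1.2 mm to -y, parallel within 0.1°, with an 18.4 mm gap. I'm closing it.

```bash
python3 -m crank '[[[0.02,0.12,0.01,0],[0.02,0.2,0.01,0],[0.01,0.18,0,0],[0,0.1,0,0],[0,0.06,0,0],[0,0.04,0,0],[0,0,0,0],[0,0,0,0]]]'
python3 -m crank '[[[0,0.02,0,0],[0,0.02,0,0],[0,0,0,0],[0,0,0,0]]]'
```

```text
clock: 22.28
eef_pos: [560.0, 189.0, 88.7]
tool_rot: [-3.14, 0.0, 1.428]
force: [-4.5, 1.5, 4.7]
width: 12.7
gripper_force: 59.8
clock: 22.62
eef_pos: [560.7, 188.8, 88.7]
tool_rot: [-3.139, 0.0, 1.428]
force: [-5.7, 1.5, 4.9]
width: 12.9
gripper_force: 59.9
```

```bash
python3 -m crank '[[[0,0.03,0,0],[0,0.03,0,0],[0,0,0,0],[0,0,0,0]]]'
python3 -m crank '[[[0,0.02,0,0],[0,0.02,0,0],[0,0,0,0],[0,0,0,0]]]'
```

```text
clock: 22.95
eef_pos: [561.9, 188.7, 88.7]
tool_rot: [-3.139, 0.0, 1.428]
force: [-6.0, 1.3, 6.6]
width: 12.7
gripper_force: 60.0
clock: 23.28
eef_pos: [561.8, 188.7, 88.6]
tool_rot: [-3.137, 0.001, 1.428]
force: [-9.1, 0.7, 7.5]
width: 12.8
gripper_force: 60.2
```

```bash
python3 -m crank '[[[0,0.03,0,0],[0,0.03,0,0],[0,0,0,0],[0,0,0,0]]]'
python3 - <<'E'
from h import *
d=cam("wrist");print(ctrl.read_state()["force"],ctrl.read_state()["tool_rot"])
im=d["img"][40:340,380:560];cv2.imwrite("pics/c10.png",cv2.resize(im,None,fx=2,fy=2,interpolation=cv2.INTER_CUBIC)[...,::-1])
E
```

```text
clock: 23.62
eef_pos: [561.8, 188.7, 88.6]
tool_rot: [-3.135, 0.002, 1.429]
force: [-11.7, 1.1, 9.6]
width: 12.8
gripper_force: 60.5
[-10.66908738  -0.0739482   10.48716441] [-3.13460594e+00  1.57728007e-03  1.42880644e+00]
```

View pics/c10.png

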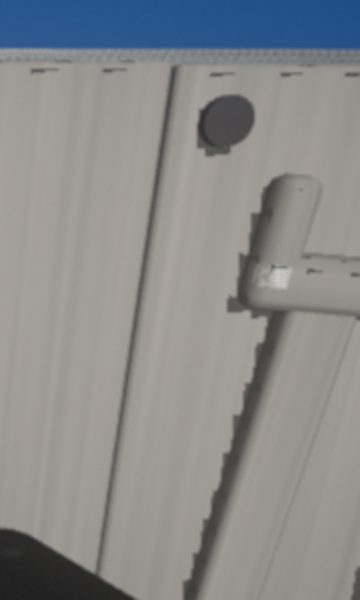

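The joint is closed along the visible width, from (65,175) to (570,100) in the crop, and the side edges are in line at row 65. Releasing and rising.

```bash
python3 -m crank '[[[0,0,0,0],[0,0,0,0],[0,0,0,0],[0,0,0,0],[0,0,0,0],[0,0,0,0],[0,0,0,0],[0,0,0,0]]]' -1
python3 -m crank '[[[0,0,-0.2,0],[0,0,-0.5,0],[0,0,-0.8,0],[0,0,-0.9,0],[0,0,-0.9,0],[0,0,-0.9,0],[0,0,-0.9,0],[0,0,-0.8,0],[0,0,-0.5,0],[0,0,-0.2,0],[0,0,0,0],[0,0,0,0]]]'
python3 - <<'E'
from h import *
d=cam("wrist");save(d,"w11.png");b=cam("side")
for n in("side",):
  for r in ctrl.place_of(n,"bottle_cap")[:2]: print(r["position"],atz(b,r["position"],185))
print(ctrl.read_state()["force"])
w=cv2.resize(d["img"][:330],(400,236));s=cv2.resize(b["img"][130:366,160:400],(400,393))
cv2.imwrite("pics/f.png",np.vstack([cv2.resize(d["img"][60:290,180:560],(600,363)),cv2.resize(b["img"][140:340,160:560],(600,237))[:237]])[...,::-1])
E
```

```text
clock: 24.33
eef_pos: [566.3, 187.5, 88.3]
tool_rot: [3.141, -0.0, 1.427]
force: [0.3, 0.1, 0.1]
width: 85.4
gripper_force: 0.0
clock: 25.33
eef_pos: [566.0, 187.4, 253.4]
tool_rot: [3.142, 0.0, 1.427]
force: [0.2, 0.4, -0.3]
width: 85.5
gripper_force: 0.0
[157.3, 228.4] [834.7918535  -46.51922432 185.        ]
[163.4, 340.9] [ 538.69409722 -217.90488678  185.        ]
[ 0.420921    0.21198786 -0.00757005]
```

View pics/f.png

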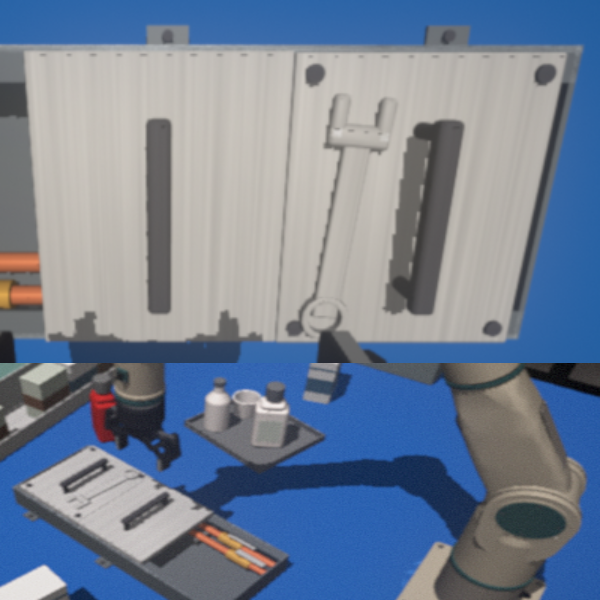

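The joint shows as a thin uniform line, the side edges are in line at both ends, the bottle stands upright on the tray and nothing touches the robot. I'm handing it in.

```bash
python3 -c "
from cell import ctrl;print(ctrl.finish_job())"
```

```text
the job is handed in; nothing more can be done
None
```

The bottle stands upright on the free half of the tray, the loose cover is closed flush and in line against the screwed cover, and the job is handed in at about 25 s; no verdict was returned.

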